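# Pry open the island's outlet box and hold in its reset button

## Task

The outlet box on the kitchen island has tripped. Take the thin-bladed opener key out of its wooden block, push its blade down into the slot along the front of the box's cover and lever the cover right back until it stays open, then hold the key upright with its tip on the middle of the round reset button so that the button is kept gently pressed in, with only a few newtons. Finish while still holding the key there; only the key may touch the box, do not press the square test button, and leave the jar, mug and soap bottle alone.

Things in the scene. Friction and masses are not known exactly. Their poses are not given: they have to be found in the camera images.
- outlet: White outlet box, 105 (x) x 120 (y) x 66 mm high, fixed. Origin at counter level; x from front (robot's side) to hinge side, y left, z up. Front wall x = -60 to -52 mm, 66 mm high; side walls y = +-54 to +-60 mm, 61 mm high; inner floor z = 28 mm. On the floor, hidden until opened: round button at x -15, y +26 mm, square button at x -15, y -26 mm, two flat socket faces nearer the hinge.
- cover (a joint): Angle of the grey cover, rad: 0 shut, grows as its free edge swings up and away from the front; stop at 1.75. L-shaped, 0.12 kg: top panel 85 x 120 x 4 mm (top at z = 66 mm) and a back wall down to the hinge. Falls shut if let go below 0.5 rad, falls open to the stop beyond 0.7; about 1 N on the edge moves it. Open, the panel stands upright 53 to 72 mm behind the hinge, 90 mm high.
- cover_edge (a point): Middle of the lower corner of the cover's free (front) edge, 62 mm above the counter when shut; it moves with the cover. Its distance from the hinge line is 85 mm horizontally and 50 mm vertically when shut. The axes are those of the cover.
- cover_hinge (a point): Middle of the cover's hinge line, fixed to the box, 12 mm above the counter; axes as the box (hinge along y).
- reset (a joint): Travel of the round reset button, m: 0 out, 0.009 fully in. Spring-loaded: it needs about 1.1 N to start and 5.2 N at the stop (450 N/m); it springs back when let go.
- reset_top (a point): Centre of the top of the round reset button (24 mm diameter, white, 10 mm proud of the floor inside, so 38 mm above the counter when out); moves with it.
- test (a joint): Travel of the square test button, m: 0 out, 0.009 in; same spring. To be left alone.
- test_top (a point): Centre of the top of the square test button (22 x 22 mm), 38 mm above the counter when out.
- key: Black nylon opener key, about 0.06 kg, upright in the block. Origin at the blade's tip, z up along the key. Blade 3 mm thick (x) x 14 mm wide (y), z = 0 to 65 mm; above it the straight handle, 22 mm (x) x 26 mm (y), z = 65 to 145 mm. In the block the tip is 5 mm above the counter and the handle's lower end rests on the block's top.
- key_tip (a point): Middle of the end of the key's blade (the key's origin); axes as the key.
- block: Dark wooden block, 70 (x) x 80 (y) x 70 mm high, fixed; origin under its centre. In its top a slot of 6 x 17 mm, long side along y, takes the key's blade, 65 mm deep. Block and key have the same yaw, give or take a few degrees of play.
- jar: Glass jar with a wooden cap, 66 mm diameter, 100 mm high, loose; origin under it. It stands on the other side of the box from the block. Leave alone.
- mug: White mug, 80 mm diameter, 90 mm high, loose, beyond the box. Leave alone.
- soap: Amber soap bottle, 64 mm diameter, 150 mm high, loose, beyond the box. Leave alone.
- slot (a point): Middle of the mouth of the open slot between the box's front wall and the shut cover's free edge, at the box's x = -46, y = 0, z = 66 mm, fixed to the box, axes as the box. The slot is 12 mm wide (x), 108 mm long (y) and 38 mm deep.
There are look-alikes about, which are no part of the job. Leave any green or turquoise look-alike of the outlet alone. Of the things that look like the key, the smallest one is meant.

How it is judged:
On the way, in this order (a step that is already met when the one before it is completed fails the run):
1. the key is lifted out of the block in the gripper (height (world z) of key_tip above 0.072 m and contact force between the fingers and key above 1 N), for 0.1 s.
2. the cover is levered fully back while the key is in hand (value of joint cover above 1.5 rad and contact force between the fingers and key above 1 N), for 0.2 s.
At the end, for the whole second after the job is handed in: The cover stands open (over 1.5 rad); the key, still in the fingers, is within 0.17 rad (10 degrees) of upright and still, its tip within 9 mm of the reset button's centre, pressing it at least 2 mm in with 1 to 10 N (all of step 2 and value of joint reset above 0.002 m and contact force between key and reset between 1 and 10 N and horizontal distance between key_tip and reset_top below 0.009 m and angle between key's own z axis and vertical below 0.17 rad and linear speed of key below 0.02 m/s); the arm keeps its last pose, push and grip.
It fails at once if the robot itself touches the outlet box, cover or buttons (contact force between any of the fingers, the arm and outlet above 0.5 N).
It fails at once if the square test button is pressed (value of joint test above 0.003 m).
It fails at once if the reset button is pushed with more than 15 N (contact force between key and reset above 15 N).
It fails at once if the jar, mug or soap bottle is disturbed (distance of any of jar, mug, soap from where it was at the start of the episode above 0.02 m).
It also fails if it takes over 51 s, if anything falls off the work surface, if the arm or the gripper's body presses on something with over 40 N, if the wrist force passes 120 N, or if a joint passes its speed limit or range.

## Robot

A 7-joint arm with a two-finger parallel gripper is mounted at the origin on the work surface. World frame = base frame: x ahead of the robot, y to its left, z up, the work surface at z = 0. Lengths are in m, angles in rad, forces in N, time in s.
With the tool pointing down it reaches from about 0.35 to 0.9 m from the base axis. Payload 19.9 kg.
Tool frame: the origin (TCP) lies midway between the tips of the shut fingers; the grasp point (between the pads) lies r.tcp_to_grasp behind it (r.tcp_to_grasp is the distance from the TCP to the grasp point, in m); z points along the fingers, y is the line along which they close (so a half turn about z gives the same grasp; the last joint's range is limited). The gripper opens to 94 mm and grips with 3 to 60 N. Pads are 16 mm wide; open, the fingers measure 119 mm over their backs; the gripper's body (75 mm by 177 mm) begins 78 mm behind the grasp point.
Start: joints at [-1.387, 0.417, -0.01, 1.614, 0.005, 1.111, -0.053], TCP at [0.139, 0.609, 0.205] pointing down, gripper open.
Joint ranges: [-2.81, 2.81], [-0.39, 2.02], [-1.27, 1.25], [0.06, 2.57], [-1.19, 4.33], [0.19, 2], [-2.82, 2.82]. Speed limits (rad/s): [1.89, 1.89, 2.39, 2.39, 3.01, 3.01, 3.01].

## Interface

Orientations are given as a unit quaternion [x, y, z, w].
In Python, from cell import sensors, eyes, r gives the robot as it stands.
- The arm moves only by the shell command python3 -m jog 'ROWS' [FORCE]. ROWS is JSON, a list of rows, each a list of 3 entries, a list of its own where there are three numbers: the shift along the tool's x, y, z in m, then the turn, a rotation vector about the tool's x, y, z in degrees, then the finger opening in m, from 0 to 0.094. A call has exactly 10 rows; each row shifts and turns the commanded pose from where the row before left it, along the tool's axes as they then stand; what a row does not reach is not made up. A row lasts 1/10 s, in which the tool goes at most 50 mm and 8.59 degrees, less where a joint would pass 70% of its speed; a pose out of reach is approached as far as the arm can. A call with a gripper value outside its range is refused whole. The fingers move at their own pace and stop on an object; FORCE is the grip in N (left out, the last holds). Time passes only in rows, so rows that do not move let the fingers close, or fill a call up. It gives the time, the measured TCP pose, the force, the opening and the grip force at its end, in the units of the state.
- sensors.read_state(): the state, without advancing time (a new reading comes with each control period).
- eyes.grab_frame(name): name is "side" or "top" or "wrist"; returns a dict with "frame" (480x640x3 uint8, blue, green, red), "range_z" (480x640 float32, m along the optical axis (not along the pixel's ray), 0 where there is no reading), "K" (3x3 intrinsics, pixels), "rvec" (rotation vector, rad) and "tvec" (3), from world to camera coordinates, as OpenCV has them. Camera axes: x right, y down, z forward; pixel columns grow to the right and rows downward; lengths in m; the calibration is good to about 2 mm. A picture is of the moment at which its call begins.
- r.job_done(): hands the job in; it is judged then, once.
The state is a dict: "time_s": time; "joint_pos": joint angles; "qd": joint speeds; "joint_torque": joint torques, N m; "tcp_pos": TCP position; "tcp_rot": TCP orientation; "wrist_force": force on the tool from outside, world axes, zero at the start; "torque": the same for the moment, N m; "width": opening from 0.0 (shut) to 1.0 (fully open); "finger_force": force on a finger pad.
Only numpy, scipy, OpenCV 4.12 (cv2) and the standard library are available. Lean on these libraries where they do the work, as an engineer would, in place of code of your own. Each camera call takes 0.05 s, during which the arm holds its last target. There are 200 camera calls.

## Working session

There is one attempt and no reset: what is moved stays moved. The work goes in short steps, Python scripts to look and compute and a shell command to move; the robot and the scene stay as the last step left them, time stands still between calls to the robot, and variables do not carry over. Pictures are saved under pics/ and viewed, at most 10 in all, crops included, and the job is handed in when it is done.

```bash
ls; mkdir -p pics
python3 - <<'E'
from cell import sensors, eyes, r
import cv2,pickle
print(sensors.read_state(), r.tcp_to_grasp)
for n in("top","side","wrist"):
    f=eyes.grab_frame(n); pickle.dump(f,open(f"{n}0.pkl","wb")); cv2.imwrite(f"pics/{n}0.png",f["frame"])
    print(n,f["K"],f["rvec"],f["tvec"])
E
```

```text
pics
{'time_s': 0.0, 'joint_pos': array([-1.38751523,  0.41798202, -0.01030855,  1.61414942,  0.0047112 ,
        1.11070037, -0.05299199]), 'qd': array([-2.01197240e-03, -6.20359558e-04,  9.99415167e-05, -7.61183868e-04,
       -5.46157225e-04,  9.29293029e-04,  3.75404514e-04]), 'joint_torque': array([-1.72946820e-04, -8.51256466e+01,  6.38499856e-01, -4.25966477e+01,
       -4.89113247e-02,  1.86995388e-02,  9.37294385e-05]), 'tcp_pos': array([0.13923834, 0.60891557, 0.20483065]), 'tcp_rot': array([ 1.12141044e-01,  9.93692114e-01, -6.07498322e-04, -1.88994309e-05]), 'wrist_force': array([ 0.53552728, -0.0006936 ,  0.19223325]), 'torque': array([-0.08169046, -0.01415057, -0.03814427]), 'finger_force': 0.0, 'width': 0.9982557998501749} 0.0188
top [[599.21562939   0.         322.34152768]
 [  0.         599.21562939 240.0860114 ]
 [  0.           0.           1.        ]] [ 2.15171865 -2.10798713  0.16626801] [0.0215555  0.59943045 1.30774689]
side [[467.89732367   0.         316.98807376]
 [  0.         467.89732367 244.97191489]
 [  0.           0.           1.        ]] [ 0.99332873 -2.22085785  1.28330843] [0.40751171 0.28427499 0.57868933]
wrist [[378.57133088   0.         325.01428565]
 [  0.         378.57133088 241.04107592]
 [  0.           0.           1.        ]] [-2.31005793 -1.84268651 -0.20857241] [-0.6241505  -0.02388236  0.38894842]
```

View pics/top0.png

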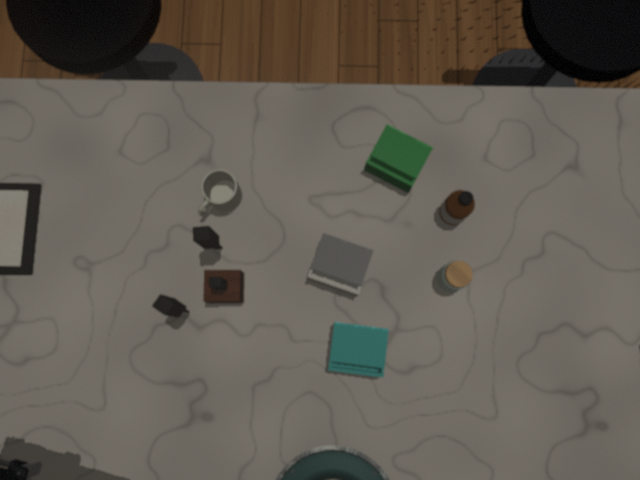

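View pics/side0.png

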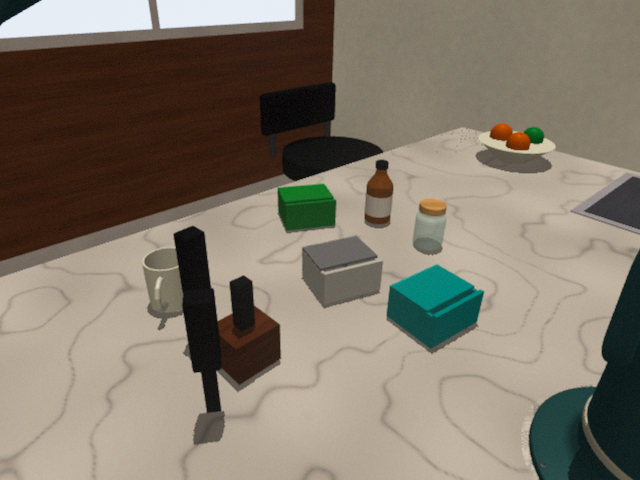

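The top view shows three key look-alikes: black ones at (207,237) and (170,306), and the one in the brown block at (219,284). In the side view they are at (192,260), (203,330) and (242,303). The block key is the smallest and the only one in a block, so it is the one meant. There are three boxes in the top view: green (400,157), turquoise (358,350) and white/grey (341,265). The white/grey one is the outlet. I'll confirm with an enlarged crop and measure.

```bash
cat > h.py <<'E'
import numpy as np,cv2,pickle
from scipy.spatial.transform import Rotation as R
def world(f,u,v,z=None,d=None):
    """pixel -> world by depth, or by intersection with plane z"""
    Rm=cv2.Rodrigues(np.array(f["rvec"]))[0]; c=-Rm.T@np.ravel(f["tvec"])
    ray=Rm.T@np.linalg.solve(f["K"],[u,v,1.])
    s=(z-c[2])/ray[2] if z is not None else (d or f["range_z"][int(round(v)),int(round(u))])
    return c+s*ray
def cloud(f):
    Rm=cv2.Rodrigues(np.array(f["rvec"]))[0]; c=-Rm.T@np.ravel(f["tvec"])
    v,u=np.mgrid[:480,:640]; p=np.linalg.inv(f["K"])@np.stack([u.ravel(),v.ravel(),np.ones(u.size)])
    return ((Rm.T@(p*f["range_z"].ravel())).T+c).reshape(480,640,3)
def pix(f,P): return cv2.projectPoints(np.atleast_2d(P).astype(float),np.array(f["rvec"]),np.array(f["tvec"]),f["K"],None)[0].reshape(-1,2)
E
python3 - <<'E'
from h import *
np.set_printoptions(precision=4,suppress=True)
t=pickle.load(open("top0.pkl","rb")); s=pickle.load(open("side0.pkl","rb"))
C=cloud(t)
for n,(u0,u1,v0,v1),(za,zb) in [("box",(300,380,228,300),(.05,.08)),("block",(195,250,262,310),(.06,.085)),("key",(195,250,262,310),(.12,.18)),("jar",(430,480,250,300),(.08,.12)),("k2",(185,230,222,255),(.1,.4)),("k3",(150,192,290,322),(.1,.4))]:
    P=C[v0:v1,u0:u1].reshape(-1,3); P=P[(P[:,2]>za)&(P[:,2]<zb)]
    if len(P)<5: print(n,len(P));continue
    (c,wh,a)=cv2.minAreaRect((P[:,:2]*1000).astype(np.float32)); print(n,len(P),c,wh,a,"z med/max",np.median(P[:,2]),P[:,2].max(), "corners",cv2.boxPoints((c,wh,a)).round(0).tolist())
for u,v in [(242,281),(260,325),(340,250)]: print("side",u,v,world(s,u,v))
a=cv2.resize(t["frame"][222:304,195:385],None,fx=4,fy=4,interpolation=2)
b=cv2.resize(s["frame"][220:390,170:400],None,fx=1.5,fy=1.5,interpolation=2)
o=np.zeros((a.shape[0]+b.shape[0],max(a.shape[1],b.shape[1]),3),np.uint8);o[:a.shape[0],:a.shape[1]]=a;o[a.shape[0]:,:b.shape[1]]=b
cv2.imwrite("pics/crop1.png",cv2.convertScaleAbs(o,alpha=1.6));print(o.shape)
E
```

```text
box 2300 (544.74609375, -7.2896728515625) (120.31663513183594, 105.93934631347656) 71.78099060058594 z med/max 0.06580947003676241 0.07515110796586866 corners [[476.0, -48.0], [576.0, -81.0], [614.0, 33.0], [513.0, 66.0]]
block 967 (489.85125732421875, 253.76986694335938) (69.46897888183594, 80.53863525390625) 1.3223751783370972 z med/max 0.0700139255458534 0.08482124184494766 corners [[454.0, 293.0], [456.0, 213.0], [526.0, 214.0], [524.0, 295.0]]
key 173 (489.4921875, 253.66854858398438) (21.68614387512207, 26.668371200561523) 1.389229416847229 z med/max 0.14948905362567455 0.15603773122579945 corners [[478.0, 267.0], [479.0, 240.0], [501.0, 241.0], [500.0, 267.0]]
jar 595 (522.2814331054688, -262.5690002441406) (57.42864227294922, 55.93156433105469) 47.142337799072266 z med/max 0.09971258327299215 0.10703167914250122 corners [[482.0, -265.0], [523.0, -303.0], [562.0, -261.0], [521.0, -222.0]]
k2 490 (582.7825927734375, 276.7708740234375) (31.216888427734375, 35.836181640625) 5.484686374664307 z med/max 0.19445506876754504 0.20444849904973172 corners [[566.0, 293.0], [569.0, 257.0], [600.0, 260.0], [597.0, 296.0]]
k3 486 (437.549072265625, 345.47894287109375) (37.43260955810547, 30.313129425048828) 57.54736328125 z med/max 0.19558000067202042 0.20501176256821507 corners [[415.0, 338.0], [440.0, 322.0], [460.0, 353.0], [435.0, 369.0]]
side 242 281 [0.4885 0.2533 0.1502]
side 260 325 [0.474  0.237  0.0701]
side 340 250 [ 0.5556 -0.0136  0.0662]
(583, 760, 3)
```

View pics/crop1.png

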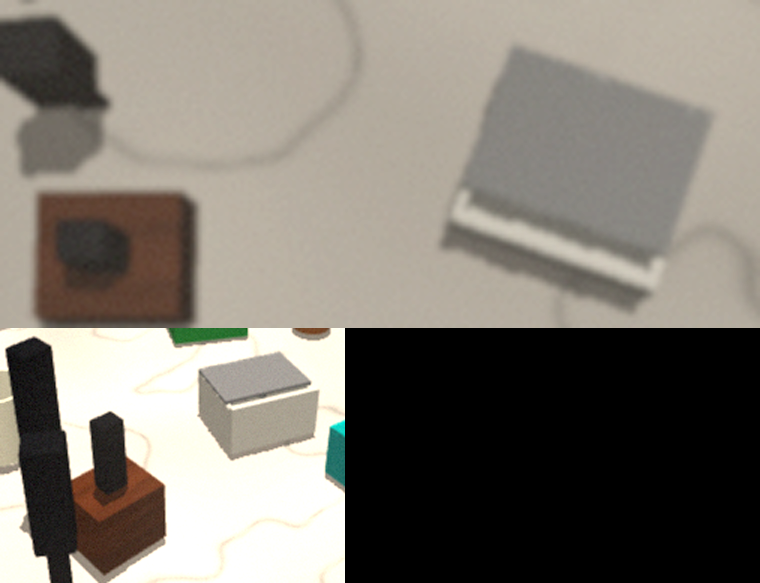

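The crop confirms it. The key stands in the brown block: block top z 0.070 and handle top z 0.150 in both the top and side depth views, handle 22x27 mm, block 69x80 mm. The look-alikes are taller (0.2 m) and thicker. The white/grey box measures 106x120 mm with its top at 0.066 and yaw about -18°, and its slot is along the front. I'll raise and turn the tool first, so the fingers close along the key's x.

```bash
python3 -m jog '[[[0,0,-0.01],[0,0,7.58],0.094],[[0,0,-0.01],[0,0,7.58],0.094],[[0,0,-0.01],[0,0,7.58],0.094],[[0,0,-0.01],[0,0,7.58],0.094],[[0,0,-0.01],[0,0,7.58],0.094],[[0,0,-0.01],[0,0,7.58],0.094],[[0,0,-0.01],[0,0,7.58],0.094],[[0,0,-0.01],[0,0,7.58],0.094],[[0,0,-0.01],[0,0,7.58],0.094],[[0,0,-0.01],[0,0,7.58],0.094]]' 40
cat > delta.py <<'E'
import sys
from h import *
from cell import sensors
np.set_printoptions(precision=4,suppress=True)
# usage: delta.py x y z yaw_of_tool_y_deg (tool straight down) -> total shift/turn in present tool axes
s=sensors.read_state(); x,y,z,a=map(float,sys.argv[1:5]); a=np.radians(a)
T=R.from_quat(s["tcp_rot"]); ty=np.array([np.cos(a),np.sin(a),0]); tz=np.array([0,0,-1.])
W=R.from_matrix(np.stack([np.cross(ty,tz),ty,tz],1))
print("t",s["time_s"],"tcp",s["tcp_pos"],"shift",T.inv().apply(np.array([x,y,z])-s["tcp_pos"]),"turn",(T.inv()*W).as_rotvec(degrees=True),"F",s["wrist_force"],"grip",s["finger_force"],s["width"])
E
python3 delta.py .4895 .2537 .285 1.3
python3 - <<'E'
from h import *
t=pickle.load(open("top0.pkl","rb"));s=pickle.load(open("side0.pkl","rb"))
for n,f,b in [("k2t",t,(185,230,222,255)),("k3t",t,(150,192,290,322)),("k2s",s,(170,212,222,290)),("k3s",s,(180,220,285,380))]:
    P=cloud(f)[b[2]:b[3],b[0]:b[1]].reshape(-1,3);P=P[(P[:,2]>.18)&(P[:,2]<.3)];print(n,P.min(0).round(3),P.max(0).round(3),np.percentile(P[:,2],98).round(3))
E
```

```text
time_s: 1.15
tcp_pos: [0.1393, 0.6091, 0.3056]
tcp_rot: [0.701, 0.713, -0.0, 0.0]
wrist_force: [-0.5, -0.7, 0.3]
width: 1.0
finger_force: 0.0
t 1.15 tcp [0.1393 0.6091 0.3056] shift [-0.3616  0.3439  0.0208] turn [-0.0038  0.0307 -0.2873] F [-0.5073 -0.7178  0.342 ] grip 0.0 0.9995967704110537
k2t [0.567 0.258 0.18 ] [0.599 0.295 0.204] 0.203
k3t [0.418 0.324 0.18 ] [0.458 0.368 0.205] 0.203
k2s [0.437 0.26  0.18 ] [0.599 0.349 0.201] 0.201
k3s [0.417 0.324 0.18 ] [0.459 0.369 0.201] 0.2
```

```bash
python3 -m jog '[[[-0.0352,0.0334,0],[0,0,0],0.094],[[-0.0352,0.0334,0],[0,0,0],0.094],[[-0.0352,0.0334,0],[0,0,0],0.094],[[-0.0352,0.0334,0],[0,0,0],0.094],[[-0.0352,0.0334,0],[0,0,0],0.094],[[-0.0352,0.0334,0],[0,0,0],0.094],[[-0.0352,0.0334,0],[0,0,0],0.094],[[-0.0352,0.0334,0],[0,0,0],0.094],[[-0.0352,0.0334,0],[0,0,0],0.094],[[-0.030,0.0284,0],[0,0,0],0.094]]'
python3 delta.py .4895 .2537 .115 1.3
python3 - <<'E'
from h import *
from cell import eyes
f=eyes.grab_frame("wrist");pickle.dump(f,open("w1.pkl","wb"))
print(pix(f,[[.4895,.2537,.15],[.552,-.0096,.066],[.583,.277,.2]]))
cv2.imwrite("pics/w1.png",f["frame"])
C=cloud(f).reshape(-1,3)
P=C[(C[:,2]>.14)&(C[:,2]<.16)&(abs(C[:,0]-.49)<.03)&(abs(C[:,1]-.254)<.03)];print(len(P),P.mean(0) if len(P) else 0,cv2.minAreaRect((P[:,:2]*1000).astype(np.float32)) if len(P) else 0)
E
```

```text
time_s: 2.15
tcp_pos: [0.4776, 0.2679, 0.3056]
tcp_rot: [0.699, 0.715, 0.0, 0.0]
wrist_force: [0.6, 1.2, -0.3]
width: 0.999
finger_force: 0.0
t 2.15 tcp [0.4776 0.2679 0.3056] shift [-0.0144  0.0115  0.1906] turn [ 0.013   0.0026 -0.0385] F [ 0.5822  1.1804 -0.3033] grip 0.0 0.9990497326801457
[[337.679927   242.92570909]
 [378.17543548 428.6609587 ]
 [462.90326353 231.15414976]]
687 [0.49028454 0.25510127 0.14855015] ((490.4219055175781, 254.34596252441406), (21.24264144897461, 25.30927085876465), 1.2787432670593262)
```

View pics/w1.png

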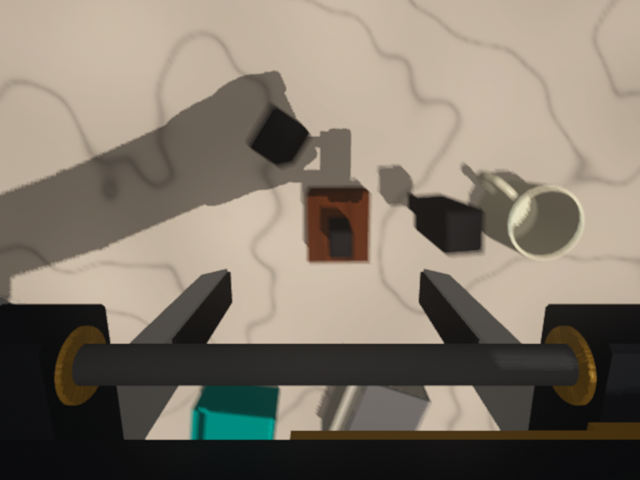

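The wrist view shows the block key's handle at (340,235), centred between the fingers. The look-alikes are at (450,222) and (280,135), both clear of the fingers.

```bash
python3 -m jog '[[[-0.007,0.006,0],[0,0,0],0.094],[[-0.007,0.006,0],[0,0,0],0.094],[[0,0,0.02],[0,0,0],0.094],[[0,0,0.03],[0,0,0],0.094],[[0,0,0.03],[0,0,0],0.094],[[0,0,0.02],[0,0,0],0.094],[[0,0,0],[0,0,0],0.094],[[0,0,0],[0,0,0],0.094],[[0,0,0],[0,0,0],0.094],[[0,0,0],[0,0,0],0.094]]'
python3 delta.py .490 .254 .114 1.3
```

```text
time_s: 3.2
tcp_pos: [0.4889, 0.2568, 0.2066]
tcp_rot: [0.699, 0.715, 0.001, 0.0]
wrist_force: [-0.0, 0.5, -0.9]
width: 0.999
finger_force: 0.0
t 3.2 tcp [0.4889 0.2568 0.2066] shift [-0.0029  0.0009  0.0926] turn [ 0.0718 -0.0565  0.0417] F [-0.0251  0.4755 -0.9479] grip 0.0 0.9988587857877154
```

```bash
python3 -m jog '[[[-0.003,0.001,0.015],[0,0,0],0.094],[[0,0,0.02],[0,0,0],0.094],[[0,0,0.02],[0,0,0],0.094],[[0,0,0.02],[0,0,0],0.094],[[0,0,0.017],[0,0,0],0.094],[[0,0,0],[0,0,0],0.094],[[0,0,0],[0,0,0],0.01],[[0,0,0],[0,0,0],0.01],[[0,0,0],[0,0,0],0.01],[[0,0,0],[0,0,0],0.01]]' 40
python3 -m jog '[[[0,0,0],[0,0,0],0.01],[[0,0,0],[0,0,0],0.01],[[0,0,0],[0,0,0],0.01],[[0,0,0],[0,0,0],0.01],[[0,0,0],[0,0,0],0.01],[[0,0,0],[0,0,0],0.01],[[0,0,0],[0,0,0],0.01],[[0,0,0],[0,0,0],0.01],[[0,0,0],[0,0,0],0.01],[[0,0,0],[0,0,0],0.01]]' 40
python3 delta.py .490 .254 .23 1.3
```

```text
time_s: 4.2
tcp_pos: [0.4899, 0.2536, 0.1141]
tcp_rot: [0.699, 0.715, 0.0, 0.0]
wrist_force: [0.9, 0.0, -0.6]
width: 0.695
finger_force: 0.1
time_s: 5.2
tcp_pos: [0.4896, 0.2534, 0.1135]
tcp_rot: [0.699, 0.715, 0.0, 0.0]
wrist_force: [0.5, -0.2, -0.9]
width: 0.231
finger_force: 40.0
t 5.2 tcp [0.4896 0.2534 0.1135] shift [ 0.0005  0.0004 -0.1165] turn [0.0039 0.0037 0.0218] F [ 0.5129 -0.2149 -0.8788] grip 39.999786615371704 0.23074728359704108
```

The gripper is on the handle at 21.7 mm width and 40 N. I'll lift it straight up.

```bash
python3 -m jog '[[[0,0,-0.006],[0,0,0],0.01],[[0,0,-0.01],[0,0,0],0.01],[[0,0,-0.015],[0,0,0],0.01],[[0,0,-0.015],[0,0,0],0.01],[[0,0,-0.015],[0,0,0],0.01],[[0,0,-0.015],[0,0,0],0.01],[[0,0,-0.014],[0,0,0],0.01],[[0,0,-0.012],[0,0,0],0.01],[[0,0,0],[0,0,0],0.01],[[0,0,0],[0,0,0],0.01]]'
python3 delta.py .5082 .0048 .23 -18.2
python3 - <<'E'
from h import *
from cell import eyes,sensors
np.set_printoptions(precision=4,suppress=True)
f=eyes.grab_frame("side");pickle.dump(f,open("s2.pkl","wb"))
s=sensors.read_state();T=R.from_quat(s["tcp_rot"])
tip=s["tcp_pos"]+T.apply([0,0,.1085]); hb=s["tcp_pos"]+T.apply([0,0,.0435])
p=pix(f,[tip,hb]);print(tip,p)
u,v=p.mean(0).astype(int); x0,y0=u-60,v-50
im=cv2.resize(f["frame"][y0:y0+100,x0:x0+120],None,fx=6,fy=6,interpolation=2);cv2.imwrite("pics/s2.png",im);print(x0,y0)
E
```

```text
time_s: 6.2
tcp_pos: [0.4895, 0.2535, 0.2154]
tcp_rot: [0.699, 0.715, 0.0, -0.0]
wrist_force: [0.1, 0.3, -1.5]
width: 0.231
finger_force: 40.0
t 6.2 tcp [0.4895 0.2535 0.2154] shift [-0.249   0.0129 -0.0146] turn [ 0.0027 -0.0063 19.5279] F [ 0.1129  0.2854 -1.5039] grip 39.99981701374054 0.23119357955653452
[0.4893 0.2533 0.1065] [[243.6002 305.3611]
 [240.6458 268.1877]]
182 236
```

View pics/s2.png

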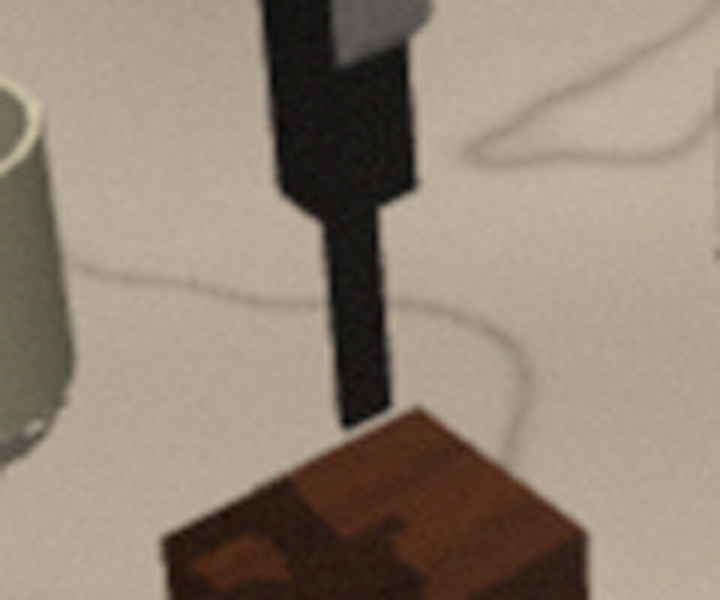

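The crop shows the blade's tip clear of the block at pixel (242.8,305.7). That matches the predicted (243.6,305.4), so the key is upright in the grip with its tip 108.5 mm past the TCP. I'll turn to the box yaw and go above the slot.

```bash
python3 -m jog '[[[0,0,0],[0,0,6.5],0.01],[[0,0,0],[0,0,6.5],0.01],[[0,0,0],[0,0,6.5],0.01],[[-0.025,0.0104,0],[0,0,0],0.01],[[-0.035,0.0145,0],[0,0,0],0.01],[[-0.04,0.0166,0],[0,0,0],0.01],[[-0.045,0.0186,0],[0,0,0],0.01],[[-0.04,0.0166,0],[0,0,0],0.01],[[-0.03,0.0123,0],[0,0,0],0.01],[[-0.0154,0.0064,0],[0,0,0],0.01]]'
python3 -m jog '[[[0,0,0],[0,0,0],0.01],[[0,0,0],[0,0,0],0.01],[[0,0,0],[0,0,0],0.01],[[0,0,0],[0,0,0],0.01],[[0,0,0],[0,0,0],0.01],[[0,0,0],[0,0,0],0.01],[[0,0,0],[0,0,0],0.01],[[0,0,0],[0,0,0],0.01],[[0,0,0],[0,0,0],0.01],[[0,0,0],[0,0,0],0.01]]'
python3 delta.py .5082 .0048 .2 -18.2
python3 - <<'E'
from h import *
from cell import eyes,sensors
np.set_printoptions(precision=4,suppress=True)
s=sensors.read_state();T=R.from_quat(s["tcp_rot"]);tip=s["tcp_pos"]+T.apply([0,0,.1085]);print("tip",tip)
for n in("wrist","side"):
    f=eyes.grab_frame(n);pickle.dump(f,open(n+"3.pkl","wb"))
    P=cloud(f).reshape(-1,3);P=P[(P[:,2]>.058)&(P[:,2]<.07)&(abs(P[:,0]-.545)<.085)&(abs(P[:,1]+.007)<.085)]
    print(n,len(P)); 
    if len(P): print(cv2.minAreaRect((P[:,:2]*1000).astype(np.float32)),np.median(P[:,2]))
    print(pix(f,[tip,[.5082,.0048,.066]]))
    cv2.imwrite(f"pics/{n}3.png",f["frame"])
f=pickle.load(open("wrist3.pkl","rb"));p=pix(f,[[.545,-.007,.066]])[0].astype(int);g=pickle.load(open("side3.pkl","rb"))
cx=min(max(p[0],150),490);cy=min(max(p[1],100),380)
a=cv2.resize(f["frame"][cy-100:cy+100,cx-150:cx+150],(600,400));b=cv2.resize(g["frame"][215:305,290:410],None,fx=2,fy=2)
o=np.zeros((580,600,3),np.uint8);o[:400]=a;o[400:580,:240]=b;cv2.imwrite("pics/c3.png",o);print(cx,cy)
E
```

```text
time_s: 7.25
tcp_pos: [0.5079, 0.0016, 0.215]
tcp_rot: [0.811, 0.585, -0.001, 0.0]
wrist_force: [0.2, 0.7, -0.4]
width: 0.231
finger_force: 40.0
time_s: 8.25
tcp_pos: [0.5084, 0.0048, 0.2155]
tcp_rot: [0.81, 0.587, -0.0, 0.0]
wrist_force: [-0.7, 0.4, -0.7]
width: 0.232
finger_force: 40.0
t 8.25 tcp [0.5084 0.0048 0.2155] shift [-0.     -0.0002  0.0155] turn [0.0032 0.0031 0.0185] F [-0.6938  0.398  -0.7005] grip 39.99974727630615 0.23162724823225544
tip [0.5084 0.0048 0.107 ]
wrist 12266
((545.1881713867188, -8.431228637695312), (120.4890365600586, 105.3981704711914), 71.84020233154297) 0.06501787872345244
[[324.754  238.9177]
 [324.6168 228.617 ]]
side 1943
((545.3673706054688, -5.9783782958984375), (122.51602172851562, 108.77953338623047), 71.69375610351562) 0.06677819722201844
[[352.1531 244.2379]
 [350.9907 263.4511]]
368 228
```

View pics/c3.png

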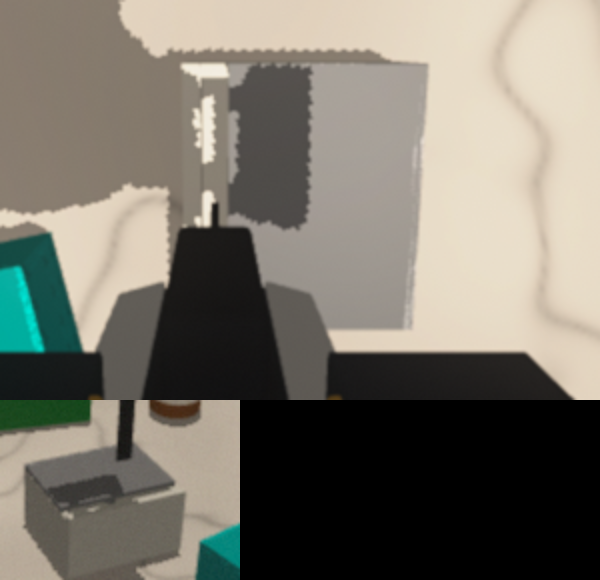

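The wrist view shows the blade tip, at crop (215,215), right over the dark slot (crop x 205–229), about 1 mm towards the front wall. The box centres from three views agree within 2 mm. I'll shift 1 mm and go down.

```bash
python3 -m jog '[[[0,0.001,0.01],[0,0,0],0.01],[[0,0,0.01],[0,0,0],0.01],[[0,0,0.01],[0,0,0],0.01],[[0,0,0.006],[0,0,0],0.01],[[0,0,0.006],[0,0,0],0.01],[[0,0,0.006],[0,0,0],0.01],[[0,0,0],[0,0,0],0.01],[[0,0,0],[0,0,0],0.01],[[0,0,0],[0,0,0],0.01],[[0,0,0],[0,0,0],0.01]]'
python3 -m jog '[[[0,0,0.006],[0,0,0],0.01],[[0,0,0.006],[0,0,0],0.01],[[0,0,0.004],[0,0,0],0.01],[[0,0,0],[0,0,0],0.01],[[0,0,0],[0,0,0],0.01],[[0,0,0],[0,0,0],0.01],[[0,0,0],[0,0,0],0.01],[[0,0,0],[0,0,0],0.01],[[0,0,0],[0,0,0],0.01],[[0,0,0],[0,0,0],0.01]]'
```

```text
time_s: 9.35
tcp_pos: [0.5095, 0.0045, 0.1678]
tcp_rot: [0.81, 0.587, 0.0, 0.0]
wrist_force: [-0.8, 0.2, -0.1]
width: 0.232
finger_force: 40.0
time_s: 10.35
tcp_pos: [0.5093, 0.0045, 0.1515]
tcp_rot: [0.81, 0.587, 0.0, 0.0]
wrist_force: [-0.1, 0.5, -0.9]
width: 0.233
finger_force: 40.0
```

The blade is in the slot with its tip at z ≈ 0.043 and there was no contact force on the way. Next I'll tilt it 15°, pivoting at the edge level so the tip goes under the cover, and start along the edge's arc.

```bash
python3 -m jog '[[[0,-0.0078,0],[-5,0,0],0.01],[[0,-0.0078,0],[-5,0,0],0.01],[[0,-0.0078,0],[-5,0,0],0.01],[[0,0,0],[0,0,0],0.01],[[0,0.004,0.001],[0,0,0],0.01],[[0,0.0045,-0.0036],[0,0,0],0.01],[[0,0.0045,-0.0036],[0,0,0],0.01],[[0,0.0045,-0.0036],[0,0,0],0.01],[[0,0,0],[0,0,0],0.01],[[0,0,0],[0,0,0],0.01]]'
cat > look.py <<'E'
import sys
from h import *
from cell import eyes,sensors
np.set_printoptions(precision=4,suppress=True)
O=np.array([.552,-.0098,0]);B=R.from_euler("z",-18.2,degrees=True)
s=sensors.read_state();T=R.from_quat(s["tcp_rot"]);tip=s["tcp_pos"]+T.apply([0,0,.1085])
print("t",s["time_s"],"tip box",B.inv().apply(tip-O),"tilt",np.degrees(np.arccos(-T.as_matrix()[2,2])),"F box",B.inv().apply(s["wrist_force"]),"tcp",s["tcp_pos"],"grip",s["finger_force"])
f=eyes.grab_frame("side")
Q=B.inv().apply(cloud(f).reshape(-1,3)-O)
# cover surface profile: points off to the side of the key, y in 30..58 mm
for lo,hi in((-.056,-.02),(.025,.056)):
    q=Q[(Q[:,1]>lo)&(Q[:,1]<hi)&(abs(Q[:,0])<.14)&(Q[:,2]>.05)&(Q[:,2]<.13)]
    h,_=np.histogram(q[:,2],np.arange(.05,.131,.01));print("z hist",h)
    for i in range(-6,13):
        w=q[(q[:,0]>=i*.01)&(q[:,0]<i*.01+.01)]
        if len(w)>4: print(i*10,"zmax",w[:,2].max().round(3),end="; ")
    print()
if len(sys.argv)>1:
    c=pix(f,[O+[0,0,.08]])[0].astype(int);cv2.imwrite(f"pics/{sys.argv[1]}.png",cv2.resize(f["frame"][c[1]-75:c[1]+75,c[0]-100:c[0]+100],None,fx=4,fy=4))
E
python3 look.py
```

```text
time_s: 11.35
tcp_pos: [0.501, 0.007, 0.1635]
tcp_rot: [0.803, 0.581, 0.076, 0.106]
wrist_force: [-0.2, -1.1, -0.8]
width: 0.233
finger_force: 40.0
t 11.35 tip box [-0.0256 -0.      0.0587] tilt 15.005884261265505 F box [ 0.1246 -1.1651 -0.8081] tcp [0.501  0.007  0.1635] grip 39.99985635280609
z hist [138 216 129  56   0   0   0   0]
-60 zmax 0.069; -40 zmax 0.081; -30 zmax 0.083; -20 zmax 0.082; -10 zmax 0.08; 0 zmax 0.078; 10 zmax 0.075; 20 zmax 0.074; 30 zmax 0.072; 40 zmax 0.07; 50 zmax 0.068; 
z hist [ 66 158 178  54   0   0   0   0]
-60 zmax 0.069; -30 zmax 0.084; -20 zmax 0.081; -10 zmax 0.08; 0 zmax 0.077; 10 zmax 0.076; 20 zmax 0.074; 30 zmax 0.071; 40 zmax 0.07; 50 zmax 0.068;
```

The cover has risen about 11° and is following. I'll continue along the arc.

```bash
python3 -m jog '[[[0,0.005,-0.0028],[0,0,0],0.01],[[0,0.005,-0.0028],[0,0,0],0.01],[[0,0.005,-0.0028],[0,0,0],0.01],[[0,0.0054,-0.0019],[0,0,0],0.01],[[0,0.0054,-0.0019],[0,0,0],0.01],[[0,0.0054,-0.0019],[0,0,0],0.01],[[0,0.0056,-0.001],[0,0,0],0.01],[[0,0.0056,-0.001],[0,0,0],0.01],[[0,0.0056,-0.001],[0,0,0],0.01],[[0,0.0057,0],[0,0,0],0.01]]'
python3 -m jog '[[[0,0.0057,0],[0,0,0],0.01],[[0,0.0057,0],[0,0,0],0.01],[[0,0.0057,0.001],[0,0,0],0.01],[[0,0.0057,0.001],[0,0,0],0.01],[[0,0,0],[0,0,0],0.01],[[0,0,0],[0,0,0],0.01],[[0,0,0],[0,0,0],0.01],[[0,0,0],[0,0,0],0.01],[[0,0,0],[0,0,0],0.01],[[0,0,0],[0,0,0],0.01]]'
python3 look.py s4
```

```text
time_s: 12.4
tcp_pos: [0.5464, -0.0077, 0.1941]
tcp_rot: [0.803, 0.581, 0.077, 0.106]
wrist_force: [-0.1, 0.2, -0.2]
width: 0.229
finger_force: 40.0
time_s: 13.4
tcp_pos: [0.5673, -0.0145, 0.1979]
tcp_rot: [0.803, 0.582, 0.077, 0.106]
wrist_force: [-1.1, -0.3, -0.7]
width: 0.236
finger_force: 40.0
t 13.4 tip box [0.0441 0.0003 0.0931] tilt 15.001741032637675 F box [-0.9716 -0.6117 -0.6527] tcp [ 0.5673 -0.0145  0.1979] grip 39.99977946281433
z hist [250 253  33  35   0   0   0   0]
-60 zmax 0.069; -40 zmax 0.064; -30 zmax 0.063; -20 zmax 0.063; -10 zmax 0.063; 0 zmax 0.063; 10 zmax 0.062; 20 zmax 0.063; 30 zmax 0.063; 40 zmax 0.064; 100 zmax 0.089; 110 zmax 0.088; 
z hist [135 159  66  61   0   0   0   0]
-60 zmax 0.069; 100 zmax 0.088; 110 zmax 0.088;
```

View pics/s4.png

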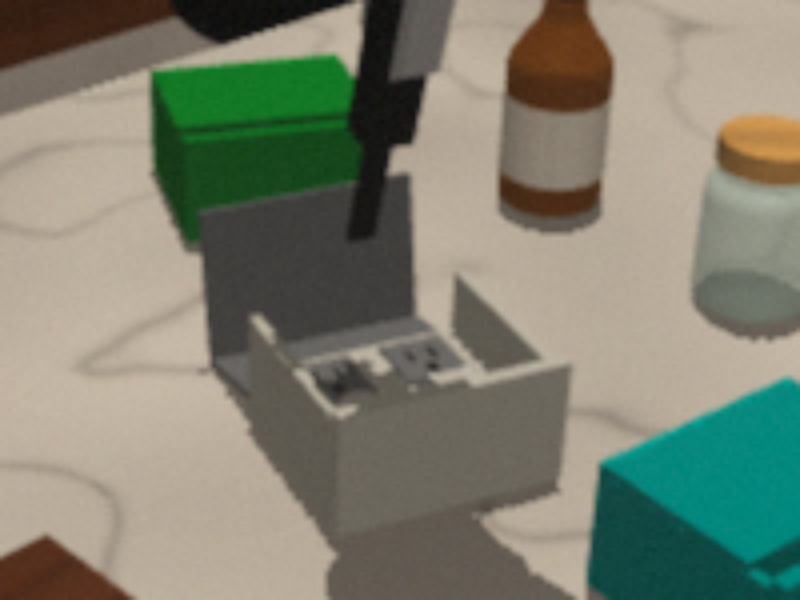

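The side view shows the cover standing fully open: panel at (305,270), 88 mm high at box x 100–117. The key is still held and the sockets are visible. I'll bring the key upright and go above the reset button.

```bash
python3 -m jog '[[[0,-0.01,-0.01],[0,0,0],0.01],[[0,-0.01,-0.01],[5,0,0],0.01],[[0,-0.01,0],[5,0,0],0.01],[[0,-0.01,0],[5,0,0],0.01],[[0,0,0],[0,0,0],0.01],[[0,0,0],[0,0,0],0.01],[[0,0,0],[0,0,0],0.01],[[0,0,0],[0,0,0],0.01],[[0,0,0],[0,0,0],0.01],[[0,0,0],[0,0,0],0.01]]'
python3 delta.py .546 .020 .19 -18.2
```

```text
time_s: 14.45
tcp_pos: [0.5252, -0.0006, 0.2095]
tcp_rot: [0.81, 0.587, 0.0, 0.0]
wrist_force: [-0.1, -0.2, -1.0]
width: 0.228
finger_force: 40.0
t 14.45 tcp [ 0.5252 -0.0006  0.2095] shift [0.0261 0.0133 0.0195] turn [ 0.0295 -0.0102  0.035 ] F [-0.0791 -0.2318 -0.9902] grip 39.99986171722412 0.2280809085733282
```

Run:
```python
from h import *
from cell import eyes,sensors
np.set_printoptions(precision=4,suppress=True)
O=np.array([.5522,-.0096,0]);B=R.from_euler("z",-18.2,degrees=True)
f=eyes.grab_frame("wrist");pickle.dump(f,open("w5.pkl","wb"))
pr=O+B.apply([-.015,.026,.038]);p=pix(f,[pr])[0];print(pr,p)
C=cloud(f);Q=B.inv().apply(C.reshape(-1,3)-O)
m=(Q[:,2]>.034)&(Q[:,2]<.043)&(abs(Q[:,0]+.015)<.02)&(abs(Q[:,1]-.026)<.022);q=Q[m]
print(len(q), q.mean(0) if len(q) else 0, cv2.minEnclosingCircle((q[:,:2]*1000).astype(np.float32)) if len(q) else 0)
x0=int(np.clip(p[0]-100,0,440));y0=int(np.clip(p[1]-75,0,330));print(x0,y0)
cv2.imwrite("pics/w5.png",cv2.resize(f["frame"][y0:y0+150,x0:x0+200],None,fx=4,fy=4))
```

```text
[0.5461 0.0198 0.038 ] [339.305  196.4824]
509 [-0.0148  0.0255  0.037 ] ((-14.77136516571045, 25.309913635253906), 11.898234367370605)
239 121
```

View pics/w5.png

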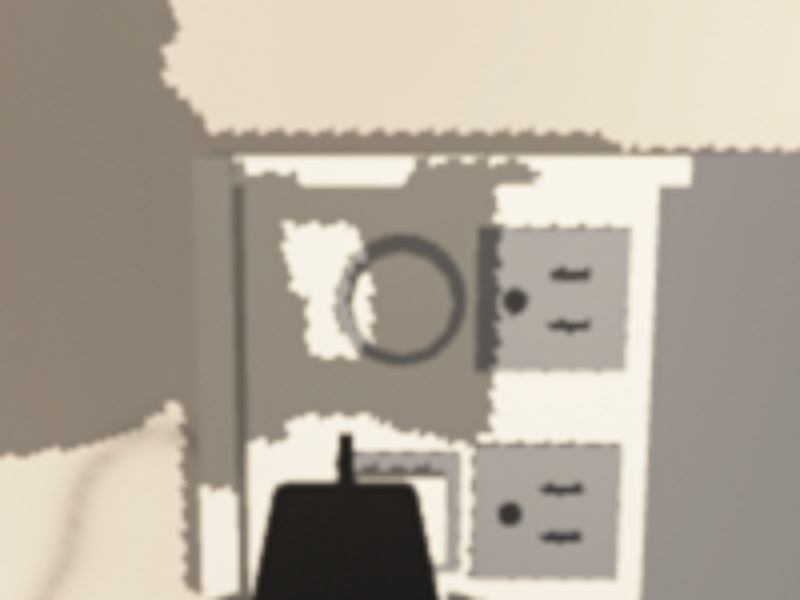

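The reset button appears as the round ring at crop (403,300), i.e. pixel (339.7,196). The predicted position was (339.3,196.5). Its top is at z ≈ 0.037 and its radius 11.9 mm. The square test button is at crop (410,510). I'll move over the button and go down to just above it.

```bash
python3 -m jog '[[[0.013,0.0068,0],[0,0,0],0.01],[[0.0128,0.0065,0],[0,0,0],0.01],[[0,0,0.01],[0,0,0],0.01],[[0,0,0.015],[0,0,0],0.01],[[0,0,0.015],[0,0,0],0.01],[[0,0,0.01],[0,0,0],0.01],[[0,0,0.006],[0,0,0],0.01],[[0,0,0],[0,0,0],0.01],[[0,0,0],[0,0,0],0.01],[[0,0,0],[0,0,0],0.01]]'
python3 delta.py .546 .0195 .1425 -18.2
```

```text
time_s: 15.5
tcp_pos: [0.5463, 0.0195, 0.1539]
tcp_rot: [0.81, 0.586, 0.0, 0.0]
wrist_force: [-0.1, 0.3, -0.8]
width: 0.228
finger_force: 40.0
t 15.5 tcp [0.5463 0.0195 0.1539] shift [-0.0001 -0.0002  0.0114] turn [ 0.0432 -0.0231  0.0139] F [-0.1117  0.3175 -0.793 ] grip 39.99977231025696 0.22769227810303863
```

```bash
python3 -m jog '[[[0,0,0.003],[0,0,0],0.01],[[0,0,0.002],[0,0,0],0.01],[[0,0,0.002],[0,0,0],0.01],[[0,0,0.001],[0,0,0],0.01],[[0,0,0.001],[0,0,0],0.01],[[0,0,0.001],[0,0,0],0.01],[[0,0,0.0005],[0,0,0],0.01],[[0,0,0],[0,0,0],0.01],[[0,0,0],[0,0,0],0.01],[[0,0,0],[0,0,0],0.01]]'
python3 -m jog '[[[0,0,0.0005],[0,0,0],0.01],[[0,0,0.0005],[0,0,0],0.01],[[0,0,0],[0,0,0],0.01],[[0,0,0],[0,0,0],0.01],[[0,0,0],[0,0,0],0.01],[[0,0,0],[0,0,0],0.01],[[0,0,0],[0,0,0],0.01],[[0,0,0],[0,0,0],0.01],[[0,0,0],[0,0,0],0.01],[[0,0,0],[0,0,0],0.01]]'
python3 - <<'E'
from h import *
from cell import eyes,sensors
F=[]
for i in range(12):
    f=eyes.grab_frame("side" if i else "wrist"); F.append(sensors.read_state()["wrist_force"])
    if i==0: pickle.dump(f,open("w6.pkl","wb"))
print(np.mean(F,0),np.std(F,0),sensors.read_state()["tcp_pos"])
E
```

```text
time_s: 16.5
tcp_pos: [0.546, 0.0196, 0.1429]
tcp_rot: [0.81, 0.586, 0.0, 0.0]
wrist_force: [-0.2, 0.4, 2.3]
width: 0.229
finger_force: 40.0
time_s: 17.5
tcp_pos: [0.546, 0.0196, 0.1419]
tcp_rot: [0.81, 0.587, 0.0, 0.0]
wrist_force: [-0.3, 0.5, 2.1]
width: 0.232
finger_force: 40.0
[-0.59452971  0.46645729  2.31137272] [0.4341268 0.3178114 0.4621584] [0.54595959 0.01957321 0.14184833]
```

The net push is about 3.0 N, which means roughly 4.2 mm of travel; the geometry gives 4.6 mm. One last look before I hand in.

```bash
python3 look.py s7
```

```text
t 18.1 tip box [-0.0149  0.026   0.0333] tilt 0.006295212200299718 F box [-1.2312  0.0662  2.1493] tcp [0.546  0.0196 0.1418] grip 40.00066637992859
z hist [189 220   0   0   0   0   0   0]
-60 zmax 0.068; -50 zmax 0.066; -40 zmax 0.063; -30 zmax 0.063; -20 zmax 0.063; -10 zmax 0.063; 0 zmax 0.064; 10 zmax 0.063; 20 zmax 0.064; 30 zmax 0.062; 40 zmax 0.062; 100 zmax 0.063; 
z hist [157 188  89  88  13  58  58  61]
-60 zmax 0.068; -30 zmax 0.13; -20 zmax 0.13; -10 zmax 0.128; 100 zmax 0.089; 110 zmax 0.088;
```

View pics/s7.png

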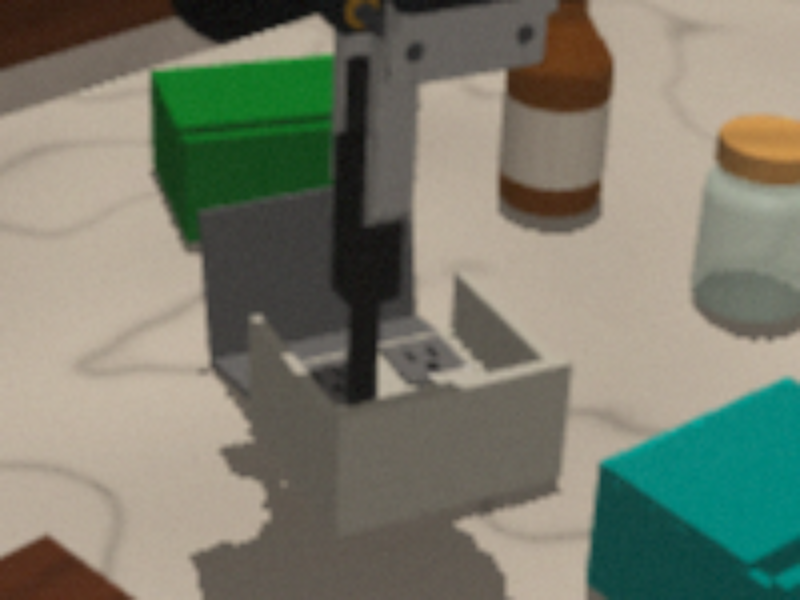

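The view shows the key upright, its blade going down into the box at (362,390). The cover stands open at (270,270) and the gripper is clear of the box. Handing in.

```bash
python3 -c "
from cell import r
print(r.job_done())"
```

```text
the job is handed in; nothing more can be done
None
```

I handed the job in at about 18 s with the cover fully open and the key held upright on the middle of the reset button, pressing it about 4 mm in with about 3 N; the hand-in gave no verdict, so I can't say how it was judged.

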